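# Tare the bowl on a spring kitchen scale, then weigh the cheese

### The job

Weigh the piece of cheese: stand the empty bowl on the kitchen scale with its foot down inside the ring on the platform, then roll the tare wheel at the side of the scale with a light fingertip until the dial's zero mark lies under the pointer with nothing but the bowl on the scale, and after that set the cheese in the bowl. Do not press hard on the wheel, do not push the platform down to its stop, drop nothing, leave the wheel alone once the cheese is in, and do not disturb the other things on the worktop.

Things in the scene. Friction and masses are not known exactly. Their poses are not given: they have to be found in the camera images.
- scale: Spring kitchen scale, white case 200 x 140 mm, which does not shift. Origin: on the worktop; its x axis points from front to back, z up. Front (x -75 mm): a round dial on a face sloping back at 45 degrees; case top 105 mm high (x -8 to 125 mm) under the weighing platform; on its right side (-y) a pod, 71 mm high, x -77 to 17, y -70 to -123 mm, with the tare wheel.
- platform: Round steel weighing platform, 124 mm across, on a sprung stem. Origin: centre of its upper face, 138 mm above the worktop when empty, 58 mm behind the scale's origin along the scale's x. A raised ring on it, 4 mm high, inner diameter 77 mm, takes the bowl's foot (72 mm). It sinks 10 mm per kg (1 N per mm); its stop is at 20 mm, so keep it above 17 mm of travel.
- bowl: White mixing bowl, round, 132 mm across at the rim, 62 mm high, wall 8 mm and nearly upright over its upper 25 mm (a pinch across the wall at the rim holds it). Origin: centre of its underside; z up. Foot 72 mm across and 8 mm high; inner floor 8 mm above the underside, inner diameter 116 mm at the rim. Roughly 0.2 to 0.33 kg.
- cheese: Pale block of hard cheese with a brown rind on one end, 56 (x) x 40 (y) x 34 (z) mm, lying on the round board. Origin: centre of its underside. 0.09 to 0.14 kg.
- round_board: Round wooden board, 260 mm across, 18 mm thick, which does not shift. Origin: centre of its underside.
- tare_wheel: Dark ribbed tare thumbwheel, mean radius 18 mm, 12 mm wide, its top 6 mm out of the pod on the scale's right. Origin: on its axle, which lies along the scale's y: a fingertip pressed on its top and moved along the scale's x rolls it. Runs 1.3 mm out of true: its top rises and sinks as it turns. Stiff: 3 N at the rim; friction 0.5 to 0.8: press with 6 to 12 N by feel; over 20 N harms it. Stays put.
- wheel_top (a point): Mean highest point of the tare wheel (true to 1.3 mm in height), 77 mm above the worktop, at x -30, y -98 mm of the scale's frame; its axes are the scale's.
- dial (a joint): Angle of the dial plate in rad, growing clockwise as seen from the front; the zero mark is at the top of the face at 0. Moving the top of the tare wheel by 1 mm towards the scale's +x (away from its front) adds about 0.033 rad; towards -x takes it off. Range -2.4 to 2.4.
- pointer (a joint): Angle of the pointer in rad, growing clockwise as seen from the front; 0 (top of the face) with the platform empty, 3.14 per kg on the platform. The pointer lies over the zero mark when both angles are equal.
- zero_mark (a point): Point on the dial's zero mark (a black triangle at the dial's rim), 36 mm from the dial's centre, at the pointer's level. The dial lies behind a window.
- pointer_tip (a point): Tip of the dark pointer, 36 mm from the dial's centre.
- mill: Wooden pepper mill, 58 mm across, 170 mm high, a bystander. Origin: underside.
- jar: Jar with a dark lid, 62 mm across, 101 mm high, a bystander. Origin: underside.
- glass: Drinking glass, 84 mm across, 93 mm high, a bystander. Origin: underside.

How it is judged:
By the outcome, as a careful person would: the job done as asked, in the order asked, and still so for the second after the job is handed in, with the robot touching nothing.
It also fails if it takes over 72 s, if anything falls off the work surface, if the arm or the gripper's body presses on something with over 40 N, if the wrist force passes 120 N, or if a joint passes its speed limit or range.

### The arm

A 6-joint arm with a two-finger parallel gripper is mounted at the origin on a cart in front of the work surface, level with it; the furniture and walls round the work are solid. World frame = base frame: x ahead of the robot, y to its left, z up, the work surface at z = 0. Lengths are in m, angles in rad, forces in N, time in s.
With the tool pointing down it reaches from about 0.35 to 0.725 m from the base axis. Payload 4.3 kg.
Tool frame: the origin (TCP) lies midway between the tips of the shut fingers; the grasp point (between the pads) lies 19 mm behind it (r.grip_point_offset is the distance from the TCP to the grasp point, in m); z points along the fingers, y is the line along which they close (so a half turn about z gives the same grasp; the last joint's range is limited). The gripper opens to 85 mm and grips with 20 to 120 N. Pads are 22 mm wide; open, the fingers measure 114 mm over their backs; the gripper's body (76 mm by 85 mm) begins 54 mm behind the grasp point. The pads swing forward as they close: fully open they stand 13 mm farther back than shut.
Start: joints at [-1.26, 0.377, 0.081, 1.274, 0, 1.46], TCP at [0.235, -0.525, 0.193] pointing down, gripper open.
Joint ranges: [-2.72, 2.72], [-0.84, 1.66], [-1.02, 1.22], [-1.77, 2.12], [-1.37, 1.28], [-3.14, 3.14]. Speed limits (rad/s): [2.57, 2.57, 3.14, 3.14, 3.14, 3.14].

### API

Orientations are given as a unit quaternion [w, x, y, z].
In Python, from bench import r gives the robot as it stands. Calls block until the motion is done:
- r.goto(position, orientation): joint-space move of the TCP to a pose.
- r.move_l(position, orientation=None, velocity=0.15): straight line of the TCP; orientation=None keeps the orientation; velocity is the mean speed in m/s.
- r.move_joints(angles): joint-space move.
- r.gripper_to(opening): finger opening in m; the grip force is fixed at half the most; returns when the fingers have stopped.
- r.wait(seconds).
- r.solve_ik(position, orientation): joint angles nearest the present ones, or None.
- r.observe(): the state.
- r.read_camera(name): name is "scene" or "top"; returns the picture (480x640x3 uint8, red, green, blue); there is no depth.
- r.camera_info(name): a dict with "intrinsics" (3x3 intrinsics, pixels), "dist" ([k1, k2, p1, p2, k3] as OpenCV has them; the pictures are not rectified), "world_from_camera" (4x4, takes a point from camera to world coordinates). Camera axes: x right, y down, z forward; pixel columns grow to the right and rows downward; lengths in m; the calibration is good to about 2 mm. A picture is of the moment at which its call begins. camera_info takes no time and is no camera call.
A pose or a line that the arm cannot do raises r.IKError and nothing moves.
- r.finish_job(): hands the job in; it is judged then, once.
Trained networks look in the newest picture that a camera, given by its name, has taken for a name from the list of things; names that differ only in an ending like _2 or _b are one class to them, and where a whole thing is asked for, a point or a joint stands for the part that bears it (a point fixed in the world has none). Each returns a list of dicts, best first, with "score" (0 to 1); they miss things now and then, are a little off and sometimes report something else, mostly with a low value. They report only what shows in the picture. A call takes as long as a camera call.
- r.boxes_of(camera, name): "uv" ([column, row] in pixels, amid what is visible of it).
- r.outline_of(camera, name): "pixels" (480x640 bool, what is visible of it) and "uv" ([column, row] in pixels, amid what is visible of it).
The state is a dict: "t": time; "qpos": joint angles; "dq": joint speeds; "joint_efforts": joint torques, N m; "position": TCP position; "orientation": TCP orientation; "contact_force": force on the tool from outside, world axes, zero at the start; "wrist_torque": the same for the moment, N m; "finger_gap": finger opening in m; "grip_force": force on a finger pad.
Only numpy, scipy, OpenCV 4.12 (cv2) and the standard library are available. Lean on these libraries where they do the work, as an engineer would, in place of code of your own. Each camera call takes 0.05 s, during which the arm holds its last target. There are 200 camera calls.

## Working session

There is one attempt and no reset: what is moved stays moved. The work goes in short steps, each a Python script; the robot and the scene stay as the last script left them, time stands still between calls to the robot, and variables do not carry over. Pictures are saved under pics/ and viewed, at most 10 in all, crops included, and the job is handed in when it is done.

```bash
ls; mkdir -p pics; python3 - <<'E'
from bench import r
import cv2,numpy as np
for c in("scene","top"):
    im=r.read_camera(c); cv2.imwrite(f"pics/{c}0.png",im[:,:,::-1])
    i=r.camera_info(c); print(c,np.round(i["intrinsics"],1).tolist(),i["dist"],np.round(i["world_from_camera"],3).tolist())
    for n in["scale","platform","bowl","cheese","round_board","tare_wheel","wheel_top","zero_mark","pointer_tip","mill","jar","glass"]:
        print(n,[(np.round(d["uv"],1).tolist(),round(d["score"],2)) for d in r.boxes_of(c,n)[:3]])
print(r.observe())
E
```

```text
pics
scene [[455.5, 0.0, 329.5], [0.0, 455.5, 237.6], [0.0, 0.0, 1.0]] [-0.04148836  0.          0.          0.          0.        ] [[-0.906, -0.329, 0.266, 0.193], [-0.423, 0.715, -0.556, 0.624], [-0.007, -0.616, -0.787, 1.032], [0.0, 0.0, 0.0, 1.0]]
scale [([329.0, 256.7], 0.81)]
platform [([316.5, 237.3], 0.87)]
bowl [([394.2, 184.3], 0.57)]
cheese [([310.1, 373.1], 0.88), ([361.7, 239.3], 0.2)]
round_board [([289.7, 386.1], 0.96)]
tare_wheel [([363.5, 238.7], 0.61)]
wheel_top [([328.9, 258.5], 0.61)]
zero_mark [([348.5, 270.0], 0.94)]
pointer_tip []
mill [([255.5, 302.9], 0.71)]
jar [([207.7, 332.5], 0.88)]
glass [([299.0, 202.7], 0.96), ([332.1, 258.0], 0.57), ([289.1, 389.2], 0.2)]
top [[462.3, 0.0, 322.8], [0.0, 462.3, 243.4], [0.0, 0.0, 1.0]] [0.01476813 0.         0.         0.         0.        ] [[0.01, -0.988, 0.157, 0.321], [-1.0, -0.009, 0.009, -0.005], [-0.007, -0.157, -0.988, 1.252], [0.0, 0.0, 0.0, 1.0]]
scale [([324.2, 250.5], 0.9)]
platform [([321.8, 230.9], 0.81)]
bowl [([448.9, 277.0], 0.81)]
cheese [([211.1, 281.9], 0.91)]
round_board [([377.6, 188.8], 0.31)]
t
[... 305 characters left out ...]
-1.26030233e+00,  3.77252064e-01,  8.09822038e-02,  1.27441048e+00,
        1.24293833e-05,  1.46047449e+00]), 'dq': array([ 9.57870585e-05,  9.93172262e-04, -2.37827790e-05,  1.26861394e-04,
       -4.48785231e-04,  4.34673914e-04]), 'joint_efforts': array([ 4.40600797e-04, -4.63520765e+01,  2.70154399e+01,  4.10389630e-04,
       -2.34673889e-04,  1.93582920e-06]), 'position': array([ 0.23489759, -0.52486365,  0.19264985]), 'orientation': array([5.70819564e-05, 9.77945798e-01, 2.08858836e-01, 1.19782117e-05]), 'contact_force': array([ 0.30758017, -0.25428075, -0.82902599]), 'wrist_torque': array([ 0.04256407,  0.02975754, -0.05366079]), 'grip_force': 0.0, 'finger_gap': 0.08567492109112215}
```

View pics/scene0.png

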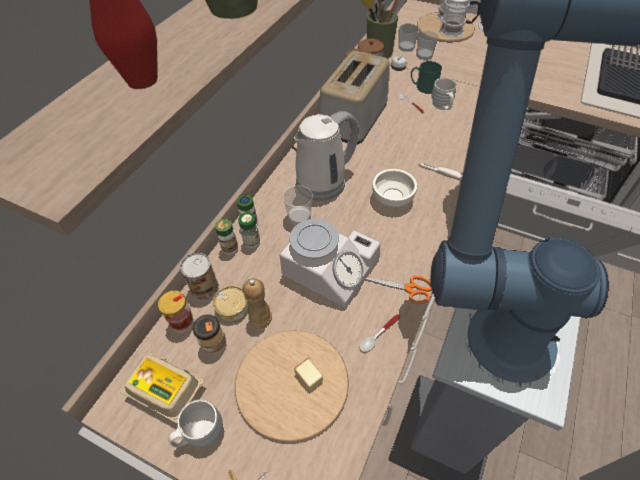

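View pics/top0.png

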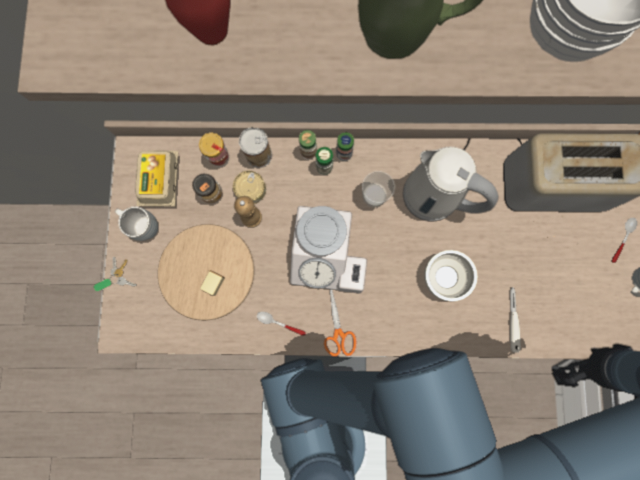

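```bash
cat >h.py <<'E'
from bench import r
import numpy as np,cv2
from scipy.optimize import minimize
from scipy.spatial.transform import Rotation as R
info={c:r.camera_info(c) for c in("scene","top")}
def proj(c,P):
    i=info[c]; M=np.linalg.inv(i["world_from_camera"])
    return cv2.projectPoints(np.asarray(P,float).reshape(-1,3),cv2.Rodrigues(M[:3,:3])[0],M[:3,3],np.array(i["intrinsics"]),np.array(i["dist"]))[0][:,0]
def unproj(c,uv,z):
    i=info[c]; p=cv2.undistortPoints(np.array([[uv]],float),np.array(i["intrinsics"]),np.array(i["dist"]))[0,0]
    T=np.array(i["world_from_camera"]); d=T[:3,:3]@[p[0],p[1],1]; o=T[:3,3]
    return o+d*(z-o[2])/d[2]
def circ(rad,z,cx=0,cy=0,n=48):
    a=np.linspace(0,2*np.pi,n,endpoint=False); return np.c_[cx+rad*np.cos(a),cy+rad*np.sin(a),np.full(n,z)]
def box(x0,x1,y0,y1,z0,z1): return np.array([[x,y,z] for x in(x0,x1) for y in(y0,y1) for z in(z0,z1)])
case=np.array([[x,y,z] for y in(-.07,.07) for x,z in((-.075,0),(.125,0),(.125,.105),(-.008,.105),(-.075,.038))])
MODELS={"bowl":[np.r_[circ(.036,0),circ(.066,.037),circ(.066,.062)]],
 "cheese":[box(-.028,.028,-.02,.02,0,.034)],
 "scale":[case,box(-.077,.017,-.123,-.07,0,.071),np.r_[circ(.062,.138,.058),circ(.062,.133,.058)]],
 "platform":[np.r_[circ(.062,.138),circ(.062,.134)]]}
def render(c,parts,x,y,z,yaw):
    m=np.zeros((480*4,640*4),np.uint8); A=R.from_euler('z',yaw).as_matrix()
    for p in parts:
        q=proj(c,p@A.T+[x,y,z])
        cv2.fillConvexPoly(m,cv2.convexHull(np.round((q*4+1.5)).astype(np.int32)),255)
    return cv2.resize(m,(640,480),interpolation=cv2.INTER_AREA)/255.
def fit(masks,name,x0,z=0,yaw=True):
    f=lambda p:sum(np.abs(render(c,MODELS[name],p[0]/100,p[1]/100,z,p[2]/10 if yaw else 0)-m).sum() for c,m in masks.items())
    s=np.array([x0[0]*100,x0[1]*100]+([x0[2]*10] if yaw else []))
    S=np.vstack([s]+[s+d for d in np.eye(len(s))*1.5])
    o=minimize(f,s,method='Nelder-Mead',options=dict(initial_simplex=S,xatol=.005,fatol=.5,maxiter=150))
    p=o.x; return np.round(np.r_[p[:2]/100,p[2:]/10],4),round(o.fun/sum(m.sum() for m in masks.values()),3)
def mask(c,*names):
    m=np.zeros((480,640),bool)
    for n in names:
        d=r.outline_of(c,n)
        if d: m|=d[0]["pixels"]
    return m.astype(float)
Rz=lambda yaw:(R.from_euler('z',yaw)*R.from_quat([1,0,0,0])) # tool down
def down(yaw,tilt=None):
    q=Rz(yaw).as_quat(); return [q[3],q[0],q[1],q[2]]
E
python3 - <<'E'
from h import *
C=("scene","top"); B={}
mm={c:mask(c,"scale","platform","tare_wheel","dial") for c in C}
for n,x0,z in(("bowl",unproj("top",(449,277),.05),0),("cheese",[*unproj("top",(211,282),.045)[:2],.4],.018),("scale",[*unproj("top",(323,240),.12)[:2],0.],0),("platform",unproj("top",(321.8,231),.138),0)):
    ms=mm if n=="scale" else {c:mask(c,n) for c in C}
    if n=="scale": x0[0]-=.03
    yw=n in("cheese","scale")
    print(n,{c:ms[c].sum() for c in C},fit(ms,n,x0,z,yw),[fit({c:ms[c]},n,x0,z,yw) for c in C])
    if n=="cheese": print(fit(ms,n,[x0[0],x0[1],x0[2]+1.57],z,True))
for n,z in(("mill",.09),("jar",.05),("glass",.05),("round_board",.018)):
    for c in C: print(n,c,[(np.round(unproj(c,d["uv"],z),3).tolist(),round(d["score"],2)) for d in r.outline_of(c,n)[:2]])
E
```

```text
bowl {'scene': np.float64(1417.0), 'top': np.float64(2187.0)} (array([ 0.431 , -0.3268]), np.float64(0.034)) [(array([ 0.4296, -0.3255]), np.float64(0.043)), (array([ 0.4313, -0.3269]), np.float64(0.025))]
cheese {'scene': np.float64(518.0), 'top': np.float64(379.0)} (array([0.4071, 0.2963, 0.5713]), np.float64(0.38)) [(array([0.4065, 0.2958, 0.6728]), np.float64(0.372)), (array([ 0.4068,  0.2964, -0.4481]), np.float64(0.085))]
(array([0.4065, 0.2964, 2.6954]), np.float64(0.119))
scale {'scene': np.float64(5770.0), 'top': np.float64(5052.0)} (array([ 0.4744,  0.0145, -0.1128]), np.float64(0.062)) [(array([ 0.4754,  0.0098, -0.1061]), np.float64(0.058)), (array([ 0.4732,  0.0159, -0.1367]), np.float64(0.054))]
platform {'scene': np.float64(1612.0), 'top': np.float64(1941.0)} (array([0.5306, 0.0091]), np.float64(0.032)) [(array([0.5306, 0.0091]), np.float64(0.026)), (array([0.5312, 0.0093]), np.float64(0.036))]
mill scene [([0.589, 0.21, 0.09], 0.82), ([0.546, -0.026, 0.09], 0.36)]
mill top [([0.586, 0.204, 0.09], 0.8)]
jar scene [([0.659, 0.31, 0.05], 0.9), ([0.431, -0.003, 0.05], 0.57)]
jar top [([0.656, 0.318, 0.05], 0.86)]
glass scene [([0.666, -0.141, 0.05], 0.96)]
glass top [([0.665, -0.135, 0.05], 0.66)]
round_board scene [([0.433, 0.329, 0.018], 0.87), ([0.679, 0.301, 0.018], 0.26)]
round_board top [([0.444, 0.319, 0.018], 0.77)]
```

```bash
python3 - <<'E'
from h import *
bx=np.array([.431,-.3268]); b=np.arctan2(bx[1],bx[0]); g=bx-.062*np.array([np.cos(b),np.sin(b)])
q=down(b+np.pi/2)
r.gripper_to(.045)
r.goto([*g,.13],q); f0=np.mean([r.observe()["contact_force"] for _ in range(5)],0)
r.move_l([*g,.039],velocity=.1)
r.gripper_to(0); o=r.observe(); print(o["finger_gap"],o["grip_force"],o["position"],o["contact_force"]-f0)
r.move_l([*g,.09],velocity=.08)
r.move_l([*g,.26],velocity=.2)
pl=np.array([.531,.0085]); b2=np.arctan2(pl[1],pl[0]); t=pl-.062*np.array([np.cos(b2),np.sin(b2)])
r.move_l([*t,.26],down(b2+np.pi/2),velocity=.2)
r.move_l([*t,.215],velocity=.1); r.wait(.4)
fs=[]
for _ in range(8): fs.append(r.observe()["contact_force"]); r.wait(.03)
o=r.observe(); print("t",o["t"],"pos",o["position"],o["qpos"],o["finger_gap"],"F",np.mean(fs,0)-f0,np.std(fs,0),f0)
ms={}
for c in("scene","top"):
    im=r.read_camera(c); cv2.imwrite(f"pics/{c}1.png",im[:,:,::-1]); ms[c]=mask(c,"bowl"); 
    for n in("dial","pointer","zero_mark","pointer_tip"): print(c,n,[(np.round(d["uv"],1).tolist(),round(d["score"],2)) for d in r.boxes_of(c,n)[:2]])
z=o["position"][2]-.039
print(z,fit(ms,"bowl",pl,z,False),[fit({c:ms[c]},"bowl",pl,z,False) for c in ms])
a=cv2.imread("pics/scene1.png")[150:330,220:440]; d=cv2.imread("pics/top1.png")[170:350,220:440]
cv2.imwrite("pics/c1.png",cv2.resize(np.hstack([a,d]),(792,324),interpolation=cv2.INTER_CUBIC))
E
```

```text
-0.00019855627144367688 0.0 [ 0.38163604 -0.28936458  0.03909622] [0.23989374 0.76483242 0.30351567]
t 10.2917 pos [0.46898657 0.00753136 0.21499581] [-1.19299892e-01  1.56204587e-01 -1.57083310e-01  1.25754350e+00
 -1.35828017e-05  1.43544362e+00] -5.1745688100670925e-05 F [0.11329473 0.22999063 0.46539742] [0.65648908 0.22926628 0.36743884] [-0.19889197 -0.14223598 -0.21248388]
scene dial [([346.8, 269.2], 0.71)]
scene pointer []
scene zero_mark [([345.4, 271.1], 0.57), ([211.0, 331.3], 0.27)]
scene pointer_tip []
top dial []
top pointer []
top zero_mark []
top pointer_tip []
0.1759958084340174 (array([ 1.568 , -1.1957]), np.float64(1.0)) [(array([ 1.568 , -1.1957]), np.float64(1.0)), (array([ 1.2669, -0.1253]), np.float64(1.0))]
```

View pics/c1.png

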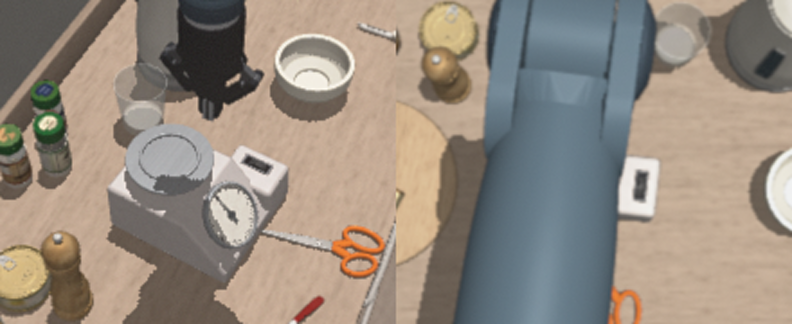

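```bash
python3 - <<'E'
from h import *
o=r.observe(); print(o["position"],o["orientation"],R.from_quat(np.roll(o["orientation"],-1)).as_matrix().round(3).tolist())
print("scene",proj("scene",o["position"]),"top",proj("top",o["position"]))
ms={c:mask(c,"bowl") for c in("scene","top")}
print(fit(ms,"bowl",[.431,-.327],0,False),[fit({c:ms[c]},"bowl",[.431,-.327],0,False) for c in ms])
im=cv2.imread("pics/scene1.png")[:,:].copy()
cv2.imwrite("pics/c2.png",cv2.resize(im[100:300,260:480],(770,600*700//600 if 0 else 600)))
E
```

```text
[0.46900995 0.00750331 0.21499317] [-1.33403967e-06  7.01422562e-01  7.12745670e-01 -3.28709614e-06] [[-0.016, 1.0, -0.0], [1.0, 0.016, -0.0], [-0.0, -0.0, -1.0]]
scene [[336.65098597 225.3754563 ]] top [[321.06142569 250.57226684]]
(array([ 0.4307, -0.3269]), np.float64(0.048)) [(array([ 0.4301, -0.3272]), np.float64(0.062)), (array([ 0.4312, -0.3264]), np.float64(0.038))]
```

View pics/c2.png

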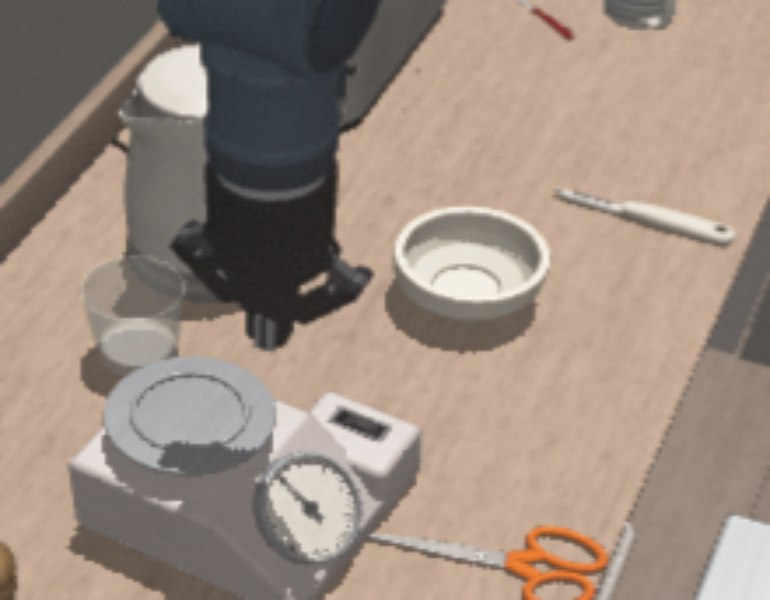

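```bash
cat >>h.py <<'E'
def F(n=4):
    fs=[]
    for _ in range(n): fs.append(r.observe()["contact_force"]); r.wait(.01)
    return np.mean(fs,0)
def touch(p,z0,z1,step,fmax,f0,v=.05):
    z=z0
    while z>z1:
        z-=step; r.move_l([p[0],p[1],z],velocity=v); f=F(2)[2]-f0[2]
        if f>fmax: return z,f
    return None,f
E
python3 - <<'E'
from h import *
print(r.grip_point_offset)
r.move_l([.469,.0075,.25],velocity=.25)
r.goto([.40,-.19,.06],down(np.arctan2(-.19,.4)+np.pi/2)); 
r.move_l([.40,-.19,.015],velocity=.1);f0=F(8)
print(r.observe()["t"])
print(touch([.4,-.19],.015,-.03,.002,3.,f0))
o=r.observe();print(o["t"],o["position"],o["contact_force"]-f0)
im=r.read_camera("scene"); print(proj("scene",o["position"]),proj("scene",[.4,-.19,0]))
r.move_l([.40,-.19,.04])
u=proj("scene",[.4,-.19,0])[0].astype(int)
cv2.imwrite("pics/c3.png",cv2.resize(im[u[1]-70:u[1]+40,u[0]-70:u[0]+70,::-1],(700,550)))
print(u)
E
```

```text
0.0187
13.0417
(None, np.float64(-0.9447062982434159))
19.175 [ 0.39987954 -0.18992836 -0.03112153] [ 0.30936246 -0.95365293 -0.54364197]
[[385.17131144 239.21776167]] [[386.09959764 232.60376717]]
[386 232]
```

View pics/c3.png

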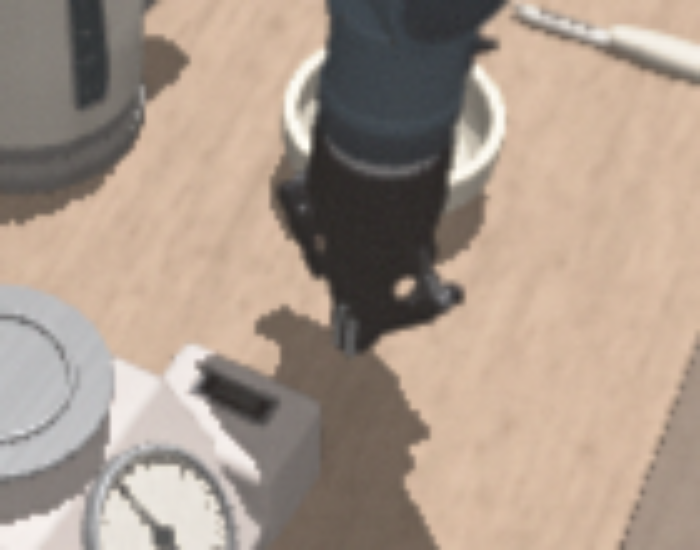

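```bash
python3 - <<'E'
from h import *
bx=np.array([.4308,-.3269]); b=np.arctan2(bx[1],bx[0]); g=bx-.062*np.array([np.cos(b),np.sin(b)])
r.move_l([.39,-.22,.085],velocity=.3)
r.gripper_to(.045)
r.move_l([*g,.07],down(b+np.pi/2),velocity=.25)
f0=F(5)
zg=.006
r.move_l([*g,zg],velocity=.12); print("F",F(2)-f0)
r.gripper_to(0); o=r.observe(); print(o["t"],o["finger_gap"],o["grip_force"],o["position"],o["contact_force"]-f0)
assert o["finger_gap"]>.004
zg=o["position"][2]
r.move_l([*g,zg+.18],velocity=.2)
pl=np.array([.531,.0085]); b2=np.arctan2(pl[1],pl[0]); t=pl-.062*np.array([np.cos(b2),np.sin(b2)])
r.move_l([*t,zg+.18],down(b2+np.pi/2),velocity=.25); r.wait(.2)
f=F(8); o=r.observe(); print("t",o["t"],"pos",o["position"],o["finger_gap"],"F",f-f0)
im=r.read_camera("scene"); m=mask("scene","bowl"); mt=mask("top","bowl") if 0 else None
print(m.sum(),fit({"scene":m},"bowl",pl,.18,False))
p=render("scene",MODELS["bowl"],pl[0],pl[1],.18,0)
v=im[:,:,::-1].copy(); 
for a,col in((m,(0,0,255)),(p,(0,255,0))): cv2.drawContours(v,cv2.findContours((a>.5).astype(np.uint8),0,1)[0],-1,col,1)
cv2.imwrite("pics/c4.png",cv2.resize(np.hstack([im[130:300,240:400,::-1],v[130:300,240:400]]),(800,425)))
E
```

```text
F [-0.72692804 -0.10796215  0.46816074]
22.2833 0.0065326274582389425 58.121634582057595 [ 0.38277892 -0.29002032  0.00726419] [-0.38166796  1.90222339  5.2627104 ]
t 25.0 pos [0.46891376 0.00684142 0.18726838] 0.006544918330803694 F [-0.3652882  -0.0227307  -2.52584961]
1696.0 (array([0.5291, 0.0067]), np.float64(0.358))
```

View pics/c4.png

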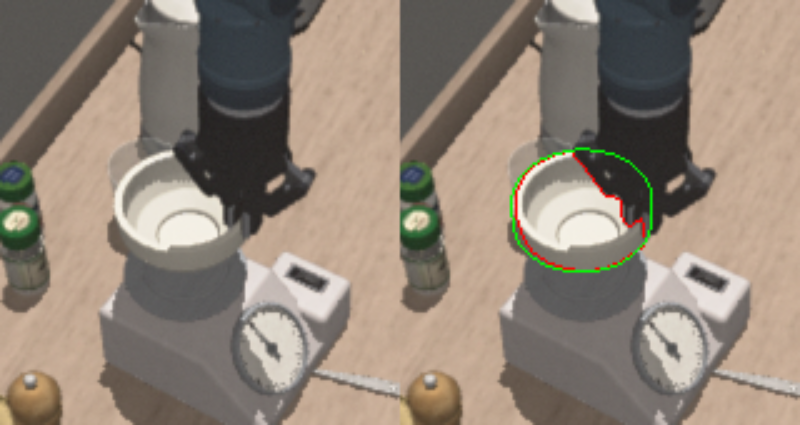

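```bash
python3 - <<'E'
from h import *
im=r.read_camera("scene"); m=mask("scene","bowl")
blk=cv2.dilate((im.max(2)<75).astype(np.uint8),np.ones((5,5)))>0
lo=np.zeros_like(blk); lo[240:]=1; blk&=~lo   # only gripper, above
# fill: everything right of gripper's left edge
ig=blk.copy(); ig[:, 330:]|=True
w=~ig
res=[]
for z in(.178,.180,.182):
    f=lambda p:(np.abs(render("scene",MODELS["bowl"],p[0]/100,p[1]/100,z,0)-m)*w).sum()
    s=np.array([53.1,.8]); o=minimize(f,s,method='Nelder-Mead',options=dict(initial_simplex=[s,s+[.8,0],s+[0,.8]],xatol=.005,fatol=.2)); print(z,o.x/100,o.fun,f(s))
E
```

```text
0.178 [0.52801248 0.00419133] 32.84313725490196 114.45882352941175
0.18 [0.52716989 0.00550629] 34.01960784313725 108.52156862745097
0.182 [0.52630083 0.00679248] 34.57647058823529 116.93725490196078
```

```bash
python3 - <<'E'
from h import *
im=r.read_camera("scene"); m=mask("scene","bowl")
blk=cv2.dilate((im.max(2)<75).astype(np.uint8),np.ones((5,5)))>0
blk[240:]=0; blk[:,330:]=1; w=~blk
P0=MODELS["bowl"][0]
def f(p,full=False):
    dx,dy,t=p[0]/1000,p[1]/1000,p[2]/100
    piv=np.array([-.062,0,.055]); Q=(P0-piv)@R.from_euler('y',t).as_matrix().T+piv
    return (np.abs(render("scene",[Q],.531+dx,.0078+dy,.18,0)-m)*w).sum()
s=np.array([0,0,0.]); o=minimize(f,s,method='Nelder-Mead',options=dict(initial_simplex=[s,s+[-4,0,0],s+[0,-4,0],s+[0,0,5]],xatol=.05,fatol=.2)); print(o.x,o.fun)
for t in(0,2,4,6,8,10): 
    o=minimize(lambda p:f([*p,t]),[-2,-2],method='Nelder-Mead',options=dict(initial_simplex=[[0,0],[-4,0],[0,-4]],xatol=.05,fatol=.2)); print(t,o.x,o.fun)
E
```

```text
[-3.91333353 -2.84199584  2.17223123] 30.333333333333336
0 [-4.68348312 -1.96077728] 33.7921568627451
2 [-3.75457764 -2.63192749] 30.658823529411766
4 [-2.71932983 -3.65594482] 30.341176470588234
6 [-1.85188293 -4.86953735] 31.101960784313725
8 [-0.8996582  -5.51416016] 35.090196078431376
10 [ 0.01611328 -6.69311523] 40.90588235294118
```

```bash
python3 - <<'E'
from h import *
o=r.observe(); p=o["position"]; t=np.array([.46901+.0022,.00745+.0030]); zg=.0073; f0=F(3)
r.move_l([*t,zg+.149],velocity=.12); f0=F(8); print("t",r.observe()["t"],"bias",f0)
for b in(.140,.1375,.135,.133):
    r.move_l([*t,zg+b],velocity=.06); r.wait(.1); print(b,(F(5)-f0).round(2),r.observe()["position"].round(4))
im=r.read_camera("scene"); cv2.imwrite("pics/c5.png",cv2.resize(im[180:300,260:400,::-1],(700,600),interpolation=cv2.INTER_CUBIC))
print(r.observe()["t"])
E
```

```text
t 25.8 bias [ 0.29677146 -0.30467995 -2.33093094]
0.14 [0.03 0.11 0.9 ] [0.4716 0.0104 0.1477]
0.1375 [-0.51  0.06  2.91] [0.4714 0.0104 0.145 ]
0.135 [-1.55  0.57  4.97] [0.4712 0.0105 0.1424]
0.133 [-3.23  0.31  6.6 ] [0.471  0.0105 0.1403]
27.4667
```

View pics/c5.png

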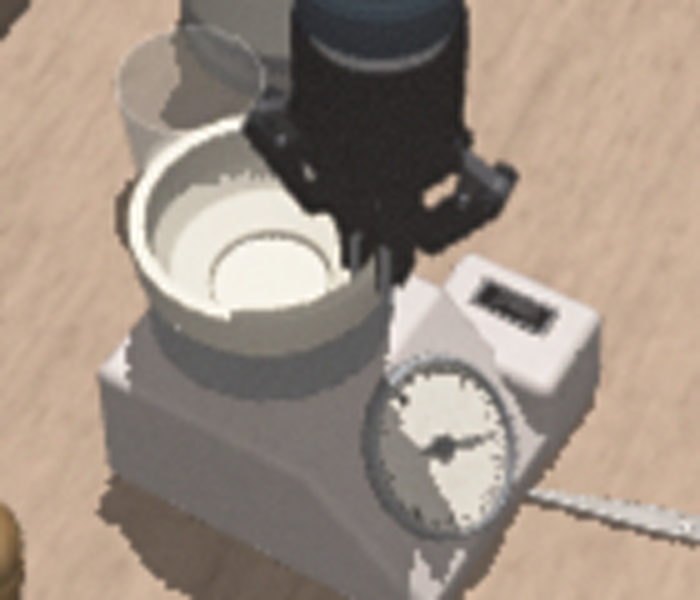

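```bash
python3 - <<'E'
from h import *
f0=np.array([.297,-.305,-2.331]); zg=.0073
def go(x,y,b,v=.06):
    r.move_l([x,y,zg+b],velocity=v); r.wait(.05); f=F(5)-f0; print(x,y,b,f.round(2)); return f
for x,y in((.4702,.0105),(.4687,.0105),(.4672,.0105)): go(x,y,.137)
go(.4687,.009,.137); go(.4702,.009,.137)
print(r.observe()["t"])
E
```

```text
0.4702 0.0105 0.137 [0.44 0.14 3.61]
0.4687 0.0105 0.137 [2.34 0.28 2.91]
0.4672 0.0105 0.137 [4.56 0.16 1.92]
0.4687 0.009 0.137 [3.47 2.53 3.02]
0.4702 0.009 0.137 [0.1  2.94 3.64]
29.175
```

```bash
python3 - <<'E'
from h import *
f0=np.array([.297,-.305,-2.331]); zg=.0073
r.move_l([.4702,.0105,zg+.138],velocity=.06); r.wait(.1); print((F(5)-f0).round(2))
r.gripper_to(.03); r.wait(.1); print(r.observe()["finger_gap"],F(4).round(2))
r.move_l([.4702,.0105,zg+.138+.06],velocity=.15)
# shift aside to the wheel side, high
sc=np.array([.4744,.0145]); yaw=-.113
c,s=np.cos(yaw),np.sin(yaw); S=lambda x,y: sc+[c*x-s*y,s*x+c*y]
w=S(-.03,-.098); print("wheel",w, proj("top",[*w,.077]),proj("scene",[*w,.077]))
print(r.solve_ik([*w,.12],down(np.pi+yaw)))
r.move_l([*S(-.06,-.15),zg+.20],velocity=.3); r.wait(.2)
for cam in("scene","top"):
    im=r.read_camera(cam); cv2.imwrite(f"pics/{cam}6.png",im[:,:,::-1])
    for n in("dial","pointer","zero_mark","pointer_tip","tare_wheel","wheel_top"): print(cam,n,[(np.round(d["uv"],1).tolist(),round(d["score"],2)) for d in r.outline_of(cam,n)[:1]])
m={c:mask(c,"bowl") for c in("scene","top")}
print({c:(m[c].sum(),fit({c:m[c]},"bowl",[.531,.0085],.1354,False)) for c in m})
A=cv2.imread("pics/scene6.png"); B=cv2.imread("pics/top6.png")
cv2.imwrite("pics/c6.png",np.hstack([cv2.resize(A[190:310,270:400],(433,400),interpolation=cv2.INTER_CUBIC),cv2.resize(B[195:305,280:380],(364,400),interpolation=cv2.INTER_CUBIC)]))
print(r.observe()["t"])
E
```

```text
[-1.17  0.26  2.66]
0.030153352982971435 [0.04 0.25 0.  ]
wheel [ 0.43354088 -0.07949219] [[355.6665766  272.32239151]] [[362.13634528 239.88509266]]
[-0.32545258  0.14815104 -0.4186953   1.00394999  0.         -0.21245258]
scene dial [([345.0, 269.0], 0.71)]
scene pointer [([346.5, 270.0], 0.66)]
scene zero_mark [([347.0, 267.3], 0.66)]
scene pointer_tip []
scene tare_wheel [([362.0, 241.9], 0.62)]
scene wheel_top [([338.3, 265.2], 0.96)]
top dial [([317.1, 272.7], 0.75)]
top pointer [([378.7, 190.1], 0.72)]
top zero_mark [([315.3, 273.5], 0.69)]
top pointer_tip [([329.0, 267.4], 0.4)]
top tare_wheel []
top wheel_top [([327.6, 267.8], 0.67)]
{'scene': (np.float64(2036.0), (array([0.5298, 0.0066]), np.float64(0.074))), 'top': (np.float64(2550.0), (array([0.5294, 0.0088]), np.float64(0.022)))}
32.2667
```

View pics/c6.png

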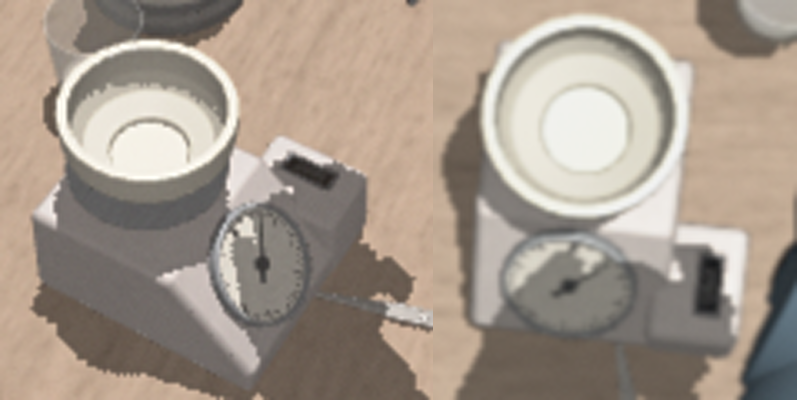

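```bash
cat >>h.py <<'E'
yaw=-.113; sc=np.array([.4744,.0145,0]); RS=R.from_euler('z',yaw).as_matrix()
S3=lambda p: np.asarray(p)@RS.T+sc
CEN=np.array([-.0415,0,.0715]); UP=np.array([1,0,1])/2**.5; RT=np.array([0,-1.,0])
def dialpts(rho,th,cen=CEN): 
    rho,th=np.broadcast_arrays(rho,th)
    return S3(cen+rho[...,None]*(np.cos(th)[...,None]*UP+np.sin(th)[...,None]*RT))
def rect(cam,im,off=(0,0),n=280,half=.05):
    g=np.linspace(-half,half,n); X,Y=np.meshgrid(g,-g)
    P=dialpts(np.hypot(X,Y),np.arctan2(X,Y)).reshape(-1,3)
    q=proj(cam,P)+off; q=q.reshape(n,n,2).astype(np.float32)
    return cv2.remap(im,q[...,0],q[...,1],cv2.INTER_CUBIC)
E
python3 - <<'E'
from h import *
for cam in("scene","top"): print(cam,proj(cam,dialpts(np.array([0.]),np.array([0.]))))
rows=[]
for k in("0","6"):
    row=[]
    for cam in("scene","top"):
        v=rect(cam,cv2.imread(f"pics/{cam}{k}.png"))
        cv2.circle(v,(140,140),2,(0,0,255),-1); cv2.circle(v,(140,140),int(.036/.05*140),(0,255,0),1)
        row.append(v)
    rows.append(np.hstack(row))
cv2.imwrite("pics/c7.png",np.vstack(rows))
E
```

```text
scene [[347.27938694 269.15997913]]
top [[316.96818265 272.3114931 ]]
```

View pics/c7.png

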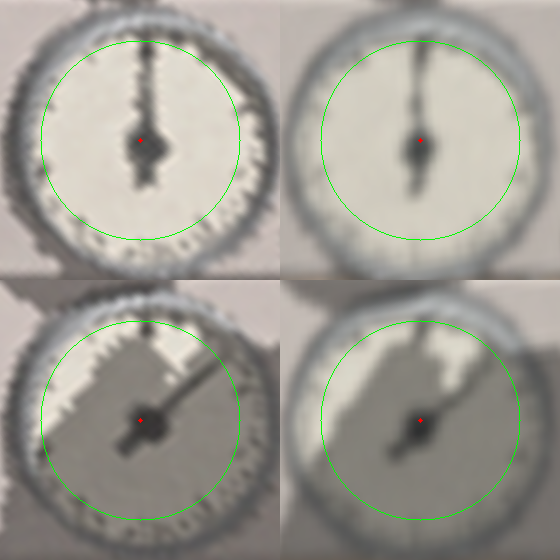

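```bash
cat >>h.py <<'E'
N=400; PX=N/.1
def dialim(cam,im):
    g=cv2.cvtColor(rect(cam,im,n=N),cv2.COLOR_BGR2GRAY).astype(float); return g
def hub(g):
    c=np.array([N/2,N/2])
    Y,X=np.mgrid[:N,:N]
    for _ in range(8):
        w=((X-c[0])**2+(Y-c[1])**2<(.008*PX)**2); d=np.clip(110-g,0,60)*w if np.percentile(g[w],70)>125 else np.clip(95-g,0,60)*w
        c=np.array([(X*d).sum(),(Y*d).sum()])/d.sum()
    return c
TH=np.arange(-180,180,.5)
def prof(g,c,r0,r1):
    rr=np.arange(r0,r1,.0005)*PX; t=np.radians(TH)
    mx=(c[0]+rr[:,None]*np.sin(t)).astype(np.float32); my=(c[1]-rr[:,None]*np.cos(t)).astype(np.float32)
    p=cv2.remap(g.astype(np.float32),mx,my,cv2.INTER_LINEAR)
    bg=cv2.medianBlur(cv2.blur(p,(1,1)).astype(np.uint8),5).astype(float)
    from scipy.ndimage import median_filter
    bg=median_filter(np.hstack([p,p,p]),(1,81))[:,720:1440]
    return np.clip(1-p/bg,-.2,1).mean(0)
def peak(v,lo=-170,hi=170,w=12):
    m=(TH>lo)&(TH<hi); k=np.where(m)[0][np.argmax(v[m])]; s=slice(k-w*2,k+w*2+1); d=np.clip(v[s]-.25*v[k],0,None)
    return np.radians((TH[s]*d).sum()/d.sum()),v[k]
E
python3 - <<'E'
from h import *
for cam in("scene","top"):
    for k in("0","6"):
        g=dialim(cam,cv2.imread(f"pics/{cam}{k}.png")); c=hub(g)
        a=prof(g,c,.012,.026); b=prof(g,c,.030,.036)
        print(cam,k,c.round(1),"ptr",np.round(peak(a,-90,100),3),"tail",np.round(peak(prof(g,c,.009,.013)),3),"rim",[tuple(np.round(peak(b,l,l+40),3)) for l in(-60,-20,20,60)])
E
```

```text
scene 0 [209.7 206.9] ptr [-0.035  0.298] tail [-0.008  0.239] rim [(np.float64(-0.653), np.float64(0.024)), (np.float64(-0.006), np.float64(0.591)), (np.float64(0.578), np.float64(0.051)), (np.float64(1.227), np.float64(0.128))]
scene 6 [211.8 207. ] ptr [0.813 0.339] tail [0.811 0.165] rim [(np.float64(-0.602), np.float64(0.051)), (np.float64(-0.023), np.float64(0.45)), (np.float64(0.834), np.float64(0.272)), (np.float64(1.224), np.float64(0.132))]
top 0 [198.3 213.6] ptr [-0.039  0.196] tail [-0.029  0.096] rim [(np.float64(-0.608), np.float64(0.028)), (np.float64(0.017), np.float64(0.405)), (np.float64(0.621), np.float64(0.01)), (np.float64(1.228), np.float64(0.032))]
top 6 [199.1 212.2] ptr [0.893 0.151] tail [-2.366  0.11 ] rim [(np.float64(-0.607), np.float64(0.025)), (np.float64(-0.004), np.float64(0.306)), (np.float64(0.822), np.float64(0.143)), (np.float64(1.243), np.float64(0.028))]
```

```bash
cat >>h.py <<'E'
def W(dx): return S3([-.03+dx,-.102,0])[:2]
def shot(tag):
    for cam in("scene","top"):
        im=r.read_camera(cam)[:,:,::-1]; cv2.imwrite(f"pics/{cam}{tag}.png",im); g=dialim(cam,im.copy()); c=hub(g)
        b=prof(g,c,.030,.036); print(cam,c.round(1),"ptr",np.round(peak(prof(g,c,.012,.026),-90,100),3),"rim",[tuple(np.round(peak(b,l,l+20,8),3)) for l in range(-20,80,20)])
def stroke(x,x1,z,f0,k,ft=8.,step=.002):
    log=[]
    while abs(x1-x)>1e-5:
        x+=np.clip(x1-x,-step,step); r.move_l([*W(x),z],velocity=.05); f=(F(2)-f0); log.append((round(x*1000,1),*f.round(1)))
        z+=np.clip((f[2]-ft)*k,-.0006,.0006)
        if f[2]>15: z+=.0005
    return z,log
E
python3 - <<'E'
from h import *
q=down(np.pi+yaw); x0=-.008
r.gripper_to(0)
p=r.observe()["position"]; r.move_l([*W(x0),.12],q,velocity=.3)
r.move_l([*W(x0),.058],velocity=.15); r.wait(.1); f0=F(8); print(r.observe()["t"],f0,r.observe()["finger_gap"])
z,f=touch(W(x0),.058,.050,.001,2.,f0)
if z is None:z,f=touch(W(x0),.050,.036,.0005,2.,f0)
print("contact",z,f,r.observe()["position"],r.observe()["t"])
if z:
    fs=[]
    for _ in range(6):
        z-=.0003; r.move_l([*W(x0),z],velocity=.05); f=F(3)-f0; fs.append((round(z,4),*f.round(2)))
        if f[2]>7: break
    print(fs,r.observe()["t"])
print(f0.tolist())
E
```

```text
34.9917 [-0.00452917  0.07745925 -0.17078056] 0.0001284813655590237
contact 0.03699999999999999 4.24852702373197 [ 0.42520302 -0.08258349  0.0372783 ] 44.0583
[(0.0367, np.float64(-2.37), np.float64(0.09), np.float64(7.5))] 44.3333
[-0.004529166425471981, 0.07745925456998004, -0.1707805611374239]
```

```bash
python3 - <<'E'
from h import *
f0=np.array([-.0045,.0775,-.1708])
z,log=stroke(-.008,.004,.0366,f0,.6e-4)
print(log,z,r.observe()["position"],r.observe()["t"]); shot("8"); print(r.observe()["t"])
E
```

```text
[(np.float64(-6.0), np.float64(-2.4), np.float64(0.5), np.float64(9.2)), (np.float64(-4.0), np.float64(-3.3), np.float64(1.0), np.float64(9.2)), (np.float64(-2.0), np.float64(-3.1), np.float64(0.4), np.float64(10.1)), (np.float64(0.0), np.float64(-3.3), np.float64(0.9), np.float64(10.9)), (np.float64(2.0), np.float64(-3.5), np.float64(1.3), np.float64(10.2)), (np.float64(4.0), np.float64(-2.9), np.float64(1.0), np.float64(9.5))] 0.03726479854187422 [ 0.43703934 -0.08390261  0.03789154] 45.9333
scene [211.3 207.3] ptr [0.816 0.333] rim [(np.float64(-0.395), np.float64(0.011)), (np.float64(0.376), np.float64(0.399)), (np.float64(0.376), np.float64(0.463)), (np.float64(0.84), np.float64(0.278)), (np.float64(0.99), np.float64(0.024))]
top [199.  212.3] ptr [0.846 0.139] rim [(np.float64(-0.237), np.float64(0.016)), (np.float64(0.396), np.float64(0.224)), (np.float64(0.401), np.float64(0.337)), (np.float64(0.833), np.float64(0.101)), (np.float64(0.967), np.float64(0.007))]
46.0333
```

```bash
python3 - <<'E'
from h import *
f0=np.array([-.0045,.0775,-.1708]); z=.0372
r.move_l([*W(.004),z+.006],velocity=.08); r.move_l([*W(-.008),z+.006],velocity=.1); r.move_l([*W(-.008),z+.0012],velocity=.05)
zt,f=touch(W(-.008),z+.0012,z-.003,.0004,5.5,f0); print(zt,f)
z,log=stroke(-.008,.001,zt,f0,.6e-4,step=.0025)
print(log,z,r.observe()["t"]); shot("9"); print(r.observe()["t"])
E
```

```text
0.0376 5.733830242120124
[(np.float64(-5.5), np.float64(-2.6), np.float64(0.8), np.float64(8.6)), (np.float64(-3.0), np.float64(-3.0), np.float64(0.7), np.float64(9.7)), (np.float64(-0.5), np.float64(-2.9), np.float64(0.3), np.float64(10.3)), (np.float64(1.0), np.float64(-3.5), np.float64(-0.1), np.float64(10.4))] 0.038025377891161005 48.4
scene [211.7 207. ] ptr [0.814 0.334] rim [(np.float64(-0.149), np.float64(0.019)), (np.float64(0.046), np.float64(0.025)), (np.float64(0.641), np.float64(0.412)), (np.float64(0.668), np.float64(0.214)), (np.float64(1.272), np.float64(0.115))]
top [199.1 212.1] ptr [0.848 0.14 ] rim [(np.float64(0.029), np.float64(0.004)), (np.float64(0.035), np.float64(0.007)), (np.float64(0.693), np.float64(0.318)), (np.float64(0.694), np.float64(0.306)), (np.float64(1.298), np.float64(0.018))]
48.5
```

```bash
python3 - <<'E'
from h import *
f0=np.array([-.0045,.0775,-.1708])
z,log=stroke(.001,.0056,.0380,f0,.6e-4,step=.0023)
print(log,z,r.observe()["t"]); shot("10")
for cam in("scene","top"):
    for k in("8","10"):
        g=dialim(cam,cv2.imread(f"pics/{cam}{k}.png")); c=hub(g)
        print(cam,k,[[round(100*x) for x in prof(g,c,a,a+.004)[(TH>=16)&(TH<=66)][::4]] for a in(.024,.028,.032)])
print(r.observe()["t"])
v=np.hstack([rect(c,cv2.imread(f"pics/{c}10.png"),n=400,half=.042) for c in("scene","top")]); cv2.imwrite("pics/c10.png",v)
E
```

```text
[(np.float64(3.3), np.float64(-3.2), np.float64(0.3), np.float64(10.3)), (np.float64(5.6), np.float64(-2.8), np.float64(0.6), np.float64(9.5))] 0.038225985737704464 49.0333
scene [211.6 207. ] ptr [0.819 0.338] rim [(np.float64(-0.0), np.float64(0.02)), (np.float64(0.016), np.float64(0.019)), (np.float64(0.763), np.float64(0.234)), (np.float64(0.787), np.float64(0.509)), (np.float64(1.429), np.float64(0.078))]
top [198.9 212.3] ptr [0.847 0.141] rim [(np.float64(-0.28), np.float64(0.002)), (np.float64(0.128), np.float64(0.011)), (np.float64(0.77), np.float64(0.103)), (np.float64(0.808), np.float64(0.335)), (np.float64(1.433), np.float64(0.015))]
scene 8 [[0, 0, -1, -1, 0, 0, 0, 0, 0, 0, -2, -2, 2, 12, 24, 34, 37, 31, 19, 8, 0, -2, -2, -1, -2, -1], [7, 9, 9, 9, 9, 7, 0, -7, -10, -9, -8, -7, -5, 4, 17, 30, 36, 29, 16, 4, -2, -1, 0, -1, -1, 0], [20, 38, 54, 59, 51, 32, 11, -7, -16, -16, -12, -9, -8, -5, 4, 15, 23, 18, 6, 0, 3, 7, 6, 3, 0, -2]]
scene 10 [[0, 0, -1, -1, -1, -1, -1, -1, 0, -1, -2, -2, 2, 12, 24, 34, 37, 31, 20, 8, 1, -2, -1, -1, -1, -1], [-1, -1, -1, -1, 0, 0, 1, 1, -1, -1, 3, 10, 20, 32, 43, 48, 46, 33, 17, 2, -4, -2, 0, 0, 0, 0], [0, 0, -1, -2, -1, 0, 0, 0, -1, -3, -1, 10, 26, 40, 47, 47, 39, 26, 11, -2, -5, -3, -2, -2, -1, 0]]
top 8 [[0, 0, 0, 0, 0, 0, 0, 0, 0, -1, -1, 0, 2, 5, 9, 12, 14, 13, 11, 7, 3, 0, 0, 0, 0, -1], [2, 7, 11, 15, 16, 13, 8, 2, -3, -6, -7, -7, -5, -1, 4, 8, 10, 9, 6, 3, 1, 0, 0, 0, 0, -1], [7, 17, 29, 38, 38, 28, 15, 2, -5, -10, -13, -11, -6, 0, 5, 8, 9, 6, 3, 1, 1, 2, 2, 1, 0, 0]]
top 10 [[0, 0, -1, -1, 0, -1, -1, -1, -1, -1, 0, 0, 3, 7, 11, 14, 15, 13, 10, 6, 3, 0, 0, -1, -1, -1], [-2, -2, -1, -1, -1, 0, 0, 0, 0, 0, 1, 4, 8, 13, 18, 20, 20, 16, 9, 3, 0, 0, 0, -1, -1, -1], [0, -1, -2, -2, -2, -2, -1, -1, -1, 0, 1, 5, 12, 22, 32, 37, 36, 27, 16, 6, -1, -3, -5, -5, -5, -4]]
49.1333
```

View pics/c10.png

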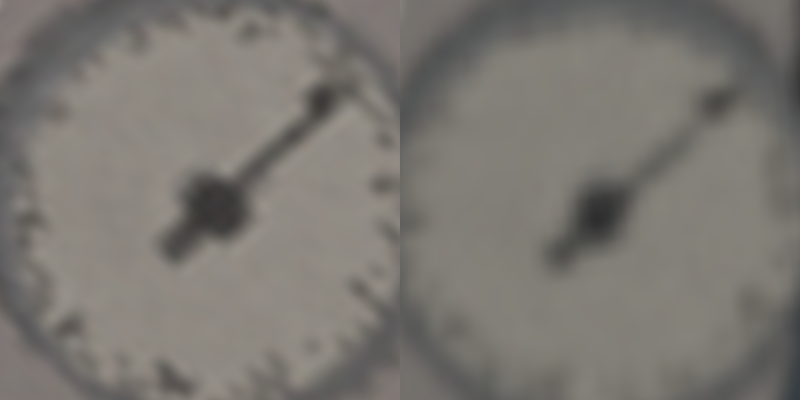

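```bash
python3 - <<'E'
from h import *
f0=np.array([-.0045,.0775,-.1708])
z,log=stroke(.0056,.0067,.0382,f0,.6e-4,step=.0011)
print(log,z,r.observe()["t"])
r.move_l([*W(.0067),z+.03],velocity=.15)
for cam in("scene","top"): cv2.imwrite(f"pics/{cam}11.png",r.read_camera(cam)[:,:,::-1])
for cam in("scene","top"):
    for k in("8","10","11"):
        g=dialim(cam,cv2.imread(f"pics/{cam}{k}.png")); c=hub(g)
        print(cam,k,c.round(1),[tuple(np.round(peak(prof(g,c,a,a+.003),30,62,9),3)) for a in(.018,.022,.026,.029,.032,.034)])
print(r.observe()["t"])
E
```

```text
[(np.float64(6.7), np.float64(-2.9), np.float64(0.3), np.float64(8.8))] 0.03824694878742551 49.4
scene 8 [211.3 207.3] [(np.float64(0.813), np.float64(0.35)), (np.float64(0.826), np.float64(0.416)), (np.float64(0.833), np.float64(0.353)), (np.float64(0.837), np.float64(0.36)), (np.float64(0.841), np.float64(0.25)), (np.float64(1.004), np.float64(0.164))]
scene 10 [211.6 207. ] [(np.float64(0.817), np.float64(0.354)), (np.float64(0.827), np.float64(0.417)), (np.float64(0.828), np.float64(0.379)), (np.float64(0.796), np.float64(0.517)), (np.float64(0.784), np.float64(0.512)), (np.float64(0.79), np.float64(0.378))]
scene 11 [212. 207.] [(np.float64(0.813), np.float64(0.361)), (np.float64(0.824), np.float64(0.416)), (np.float64(0.83), np.float64(0.39)), (np.float64(0.832), np.float64(0.508)), (np.float64(0.831), np.float64(0.536)), (np.float64(0.832), np.float64(0.515))]
top 8 [199.  212.3] [(np.float64(0.842), np.float64(0.148)), (np.float64(0.854), np.float64(0.159)), (np.float64(0.848), np.float64(0.117)), (np.float64(0.846), np.float64(0.107)), (np.float64(0.827), np.float64(0.104)), (np.float64(0.806), np.float64(0.057))]
top 10 [198.9 212.3] [(np.float64(0.845), np.float64(0.15)), (np.float64(0.849), np.float64(0.161)), (np.float64(0.824), np.float64(0.143)), (np.float64(0.806), np.float64(0.224)), (np.float64(0.808), np.float64(0.375)), (np.float64(0.815), np.float64(0.379))]
top 11 [199.  212.2] [(np.float64(0.845), np.float64(0.155)), (np.float64(0.856), np.float64(0.155)), (np.float64(0.843), np.float64(0.14)), (np.float64(0.841), np.float64(0.217)), (np.float64(0.838), np.float64(0.34)), (np.float64(0.834), np.float64(0.357))]
49.85
```

```bash
python3 - <<'E'
from h import *
ch=np.array([.4065,.2964]); q=down(np.pi-.446)
r.move_l([*W(.004),.19],velocity=.3)
r.goto([*ch,.10],q)
r.gripper_to(.066); r.move_l([*ch,.03],velocity=.25); f0=F(5)
r.move_l([*ch,-.017],velocity=.12); f=F(2)-f0; print("F",f.round(2))
r.gripper_to(0); o=r.observe(); zc=o["position"][2]; print(o["t"],o["finger_gap"],o["grip_force"],o["position"])
assert .03<o["finger_gap"]<.06
r.move_l([*o["position"][:2],.06],velocity=.2); 
r.wait(.1); print("weight",(F(5)-f0).round(2),r.observe()["finger_gap"],r.observe()["t"],zc)
r.move_l([*o["position"][:2],.21],velocity=.3)
b=np.array([.5296,.0085]); r.move_l([*b,.21],down(2.1),velocity=.3)
r.move_l([*b,zc+.14],velocity=.15); r.wait(.1); f1=F(6); print((f1-f0).round(2),r.observe()["t"])
z=zc+.14
for dz in(.131,.129,.127,.1255,.1245,.1235,.1225,.1215):
    r.move_l([*b,zc+dz],velocity=.08); f=F(4)-f1; print(dz,f.round(2))
    if f[2]>.9: break
print(r.observe()["t"])
E
```

```text
F [0.01 0.45 0.39]
53.8917 0.03913002056387029 61.61387085914612 [ 0.40779193  0.2970556  -0.01565836]
weight [-0.03 -0.02 -1.55] 0.03918321448985865 54.5667 -0.015658355140669857
[-0.02 -0.44 -0.89] 57.2833
0.131 [-0.99  0.58  2.66]
57.575
```

```bash
python3 - <<'E'
from h import *
b=np.array([.5296,.0085]); zc=-.015658; f1=np.array([-.0,-.3,-1.0])
def go(dx,dy,dz):
    r.move_l([b[0]+dx,b[1]+dy,zc+dz],velocity=.08); f=F(5)-f1; print(dx,dy,dz,f.round(2)); return f
go(0,0,.131);go(-.002,.001,.131); go(-.004,.002,.131); go(-.003,.0015,.128)
print(r.observe()["t"])
m=mask("scene","cheese"); print([ (d["uv"],round(d["score"],2)) for d in r.outline_of("scene","cheese")[:2]], proj("scene",[.5296,.0085,.16]),r.observe()["finger_gap"])
E
```

```text
0 0 0.131 [0.57 0.24 2.79]
-0.002 0.001 0.131 [ 2.68 -1.72  2.99]
-0.004 0.002 0.131 [ 4.32 -2.81  2.92]
-0.003 0.0015 0.128 [ 4.13 -1.89  5.51]
58.7417
[([307.2, 374.2], 0.96)] [[313.8977069  231.98651666]] 0.039204597811103234
```

```bash
python3 - <<'E'
from h import *
b=np.array([.5296,.0085]); zc=-.015658; f1=np.array([0,-.3,-1.0])
r.move_l([b[0],b[1],zc+.1325],velocity=.08); print((F(4)-f1).round(2))
r.gripper_to(.050); r.wait(.1); print(r.observe()["finger_gap"],(F(4)).round(2))
r.move_l([b[0],b[1],zc+.16],velocity=.08); r.move_l([b[0],b[1],.24],velocity=.3); print(F(3).round(2))
r.move_l([.42,.17,.26],velocity=.35); r.wait(.2); print(r.observe()["t"])
for c in("scene","top"):
    im=r.read_camera(c); cv2.imwrite(f"pics/{c}12.png",im[:,:,::-1]); d=r.outline_of(c,"cheese")[:2]; print(c,[(x["uv"],round(x["score"],2),int(x["pixels"].sum())) for x in d],proj(c,[.5296,.0085,.165]))
    m=mask(c,"bowl"); print([(x["uv"],round(x["score"],2)) for x in r.outline_of(c,"bowl")[:1]])
    g=dialim(c,im[:,:,::-1].copy()); h=hub(g); print("ptr",np.round(peak(prof(g,h,.012,.026),20,100),3),"rim",np.round(peak(prof(g,h,.03,.036),30,62,8),3))
print(r.observe()["t"])
E
```

```text
[1.22 0.1  1.39]
0.04988394343261239 [ 0.08 -0.28  0.31]
[-0.37 -0.03 -0.28]
61.4167
scene [] [[313.82869986 230.70732015]]
[]
ptr [1.248 0.352] rim [0.855 0.436]
top [([323.2, 228.9], 0.92, 369), ([316.9, 276.6], 0.69, 683)] [[321.1432542 228.4530903]]
[([318.3, 218.5], 0.76)]
ptr [1.252 0.172] rim [0.826 0.291]
61.8167
```

```bash
python3 -c "
from bench import r
print(r.finish_job())"
```

```text
the job is handed in; nothing more can be done
None
```

The job is handed in at about 62 s of the 72 s allowed: the bowl stands in the ring on the scale, the tare is set to within about 0.01 rad (both cameras), and the cheese is in the bowl, reading about 0.13 kg. The cheese seems to rest on its corners a few mm above the bowl's floor, and the last check was by numbers from the cameras, not a viewed picture.

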